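# Rinse the pad-printing brush in the slanting pot and stand it to drain

## Task

Take the cleaning brush from its rack and dip its bristle end into the slanting white rinse pot, the brush in line with the leaning pot and its tip at least half way down, and keep it there for about a second. Then stand the brush bristles down in the tall upright steel jar to drain and let go of it. Be gentle: do not press or knock the brush hard against pot or jar, lower it into the jar rather than drop it, and leave the other things on the bench where they are.

Things in the scene. Friction and masses are not known exactly. Their poses are not given: they have to be found in the camera images.
- brush: Round rigid cleaning brush, 205 mm long, 0.12 kg, hanging upright in the rack. Origin at the bristle end (tip), z up towards the handle. Along z: white bristles 0-40 mm (diameter 20), steel ferrule 40-60 (diameter 20), steel shank 60-126 (diameter 12), grey collar 126-132 (diameter 44), round grey handle 132-205 (diameter 26).
- brush_grip (a point): Point on the brush's axis 170 mm above the bristle end, middle of the free handle: take it here from above, any yaw.
- rack: Fixed aluminium rack the brush hangs in. Origin at table level below the brush, z up. Two prongs along x, tops at 146 mm, each 12 mm wide, 24 mm apart, slot open at the rack's -x end; the brush's collar lies on them. Post behind at x = 44 to 66 mm, no higher than the prongs. The brush lifts straight up between the prongs, or comes out to -x after a small lift.
- pot: White round plastic rinse pot, open, fixed in an aluminium cradle and leaning 32 degrees towards the robot. Origin at the centre of the outside of its bottom; its z is the pot's axis, out of the mouth. 90 mm tall, outer diameter 74, inner 68, inner floor at z = 5 mm, rim at z = 90 mm. Origin 36 mm above the table.
- pot_mouth (a point): Centre of the slanting pot's mouth, at rim level.
- cradle: Fixed aluminium cradle of the pot: base plate 150 x 120 x 10 mm and two upright cheeks 82 mm high either side of the pot (y = +-43 mm). Origin at table level; the pot leans towards the cradle's -x.
- jar: Upright open steel draining jar, fixed, 100 mm tall, outer diameter 74, inner 68, inner floor 6 mm above the table. Origin at the centre of its underside, z up. Narrower and taller than the white tub.
- jar_mouth (a point): Centre of the jar's mouth, at rim level.
- bottle: Bystander: white squeeze bottle with a nozzle, diameter 68, 195 mm tall. Origin under its centre.
- tape: Bystander: roll of clear tape lying flat, diameter 90, 48 mm tall. Origin under its centre.
- tub: Bystander: low wide white open tub standing upright, diameter 92, 60 mm tall. Origin under its centre.
- fitting_a: Bystander: clear plastic tube fitting lying flat, 65 mm long, 22 mm tall. Origin under its middle.
- fitting_b: Bystander: another such fitting.
- wrench: Bystander: steel wrench lying flat, 160 mm long. Origin under its middle.
- brush_tip (a point): The bristle end of the brush, same point as the brush's origin.
There are look-alikes about, which are no part of the job. There is more than one size of the brush; the one meant has the size given above.

How it is judged:
On the way:
1. the bristle end is inside the slanting pot, at least 35 mm below its rim, the brush within 12 degrees of the pot's axis, for half a second (z of brush_tip in the frame of pot between 0 and 0.055 m and x of brush_tip in the frame of pot between -0.034 and 0.034 m and y of brush_tip in the frame of pot between -0.034 and 0.034 m and angle between the z axis of brush and the z axis of pot, either way round below 0.21 rad), for 0.5 s.
At the end, for the whole second after the job is handed in: The brush stands at rest in the steel jar, bristles down: its tip inside the jar and within 30 mm of the jar's underside, the brush leaning less than 45 degrees, released (z of brush_tip in the frame of jar between 0 and 0.03 m and horizontal distance between brush_tip and jar below 0.034 m and angle between brush's own z axis and vertical below 0.8 rad and linear speed of brush below 0.03 m/s and angular speed of brush below 0.3 rad/s); the robot touches nothing.
It fails at once if brush pressed or knocked against the pot with more than 15 N (contact force between brush and pot above 15 N).
It fails at once if brush pressed or knocked against the jar with more than 25 N (contact force between brush and jar above 25 N).
It fails at once if the brush is dropped: it moves faster than 0.9 m/s (a free fall of about 40 mm) while no finger touches it (linear speed of brush above 0.9 m/s and contact force between the fingers and brush below 0.05 N).
It fails at once if a bystander moved by more than 30 mm (distance of any of bottle, tape, tub, fitting_a, fitting_b, wrench from where it was at the start of the episode above 0.03 m).
It also fails if it takes over 58 s, if anything falls off the work surface, if the arm or the gripper's body presses on something with over 40 N, if the wrist force passes 120 N, or if a joint passes its speed limit or range.

## Robot

A 7-joint arm with a two-finger parallel gripper is mounted at the origin on the work surface. World frame = base frame: x ahead of the robot, y to its left, z up, the work surface at z = 0. Lengths are in m, angles in rad, forces in N, time in s.
With the tool pointing down it reaches from about 0.4 to 0.85 m from the base axis. Payload 10.4 kg.
Tool frame: the origin (TCP) lies on the mounting face of the last link; the fingertips stand 182 mm ahead of it and the grasp point (between the pads) lies 164 mm ahead of it; z points along the fingers, y is the direction in which the jaws open and shut (so a half turn about z gives the same grasp; the last joint's range is limited). The gripper opens to 87 mm and grips with 3 to 60 N. Pads are 19 mm wide; open, the fingers measure 117 mm over their backs; the gripper's body (75 mm by 190 mm) begins 51 mm behind the grasp point.
Start: joints at [1.111, 0.332, -0.065, 1.46, 0.022, 1.35, -0.088], TCP at [0.264, -0.566, 0.405] pointing down, gripper open.
Joint ranges: [-2.6, 2.6], [-0.5, 2.12], [-1.47, 1.34], [0.16, 2.42], [-1.27, 4.41], [0.06, 2.06], [-2.6, 2.6]. Speed limits (rad/s): [2.22, 2.22, 2.79, 2.79, 3.14, 3.14, 3.14].

## Interface

Orientations are given as [roll, pitch, yaw] about the fixed x, y, z axes, in that order (R = Rz(yaw) Ry(pitch) Rx(roll)).
In Python, from rig import * gives the robot as it stands.
- The arm moves only by the tool carry_out, never from a script. Its argument "increments" is a list of rows, each an object of numbers: "tx", "ty", "tz": the shift along the tool's x, y, z in mm; "wx", "wy", "wz": the turn, a rotation vector about the tool's x, y, z in degrees. In form: [{"tx": .., "ty": .., "tz": .., "wx": .., "wy": .., "wz": ..}, ...]. A call has 1 to 12 rows; each row is the pose to reach, as a shift and turn from the pose commanded when the call began, along the tool's axes at that moment; what a row does not reach only later rows make up. A row lasts 1/10 s, in which the tool goes at most 50 mm and 8.59 degrees, less where a joint would pass 70% of its speed; a pose out of reach is approached as far as the arm can. A call with a gripper value outside its range is refused whole. "hand" is the opening, from 0 (shut) to 1 (fully open), set as the call begins (left out, the last holds). The fingers move at their own pace and stop on an object; "force" is the grip in N (left out, the last holds). Time passes only in rows, so rows that repeat a pose let the fingers close. It gives the time, the measured TCP pose, the force and the opening at its end, in the units of the state.
- get_obs(): the state, without advancing time (a new reading comes with each control period).
- read_camera(name): name is "scene" or "side" or "wrist"; returns (picture, depth): 480x640x3 uint8, blue, green, red; 480x640 float32, m along the optical axis (not along the pixel's ray), 0 where there is no reading.
- get_calibration(name): a dict with "K" (3x3 intrinsics, pixels), "rvec" (rotation vector, rad) and "tvec" (3), from world to camera coordinates, as OpenCV has them; the wrist camera has in their place "mount" (4x4, takes a point from camera to tool coordinates, whose origin is the TCP and whose axes are the flange's). Camera axes: x right, y down, z forward; pixel columns grow to the right and rows downward; lengths in m; the calibration is good to about 2 mm. A picture is of the moment at which its call begins: read the wrist's pose just before it. get_calibration takes no time and is no camera call.
- finish_job(): hands the job in, once; it reports no verdict.
The state is a dict: "time_s": time; "qpos": joint angles; "qd": joint speeds; "effort": joint torques, N m; "tool_pos": TCP position; "eef_rot": TCP orientation; "force": force on the tool from outside, world axes, zero at the start; "moment": the same for the moment, N m; "width": opening from 0.0 (shut) to 1.0 (fully open).
Only numpy, scipy, OpenCV 4.12 (cv2) and the standard library are available. Lean on these libraries where they do the work, as an engineer would, in place of code of your own. Each camera call takes 0.05 s, during which the arm holds its last target.

## Working session

There is one attempt and no reset: what is moved stays moved. The work goes in short steps, Python scripts to look and compute and a tool call to move; the robot and the scene stay as the last step left them, time stands still between calls to the robot, and variables do not carry over. Pictures are saved under pics/ and viewed, and the job is handed in when it is done.

Besides the shell and the picture viewer there is one more tool, called after "Request:" as a command line: name --argument value ..., lists and objects as JSON in quotes. carry_out: Moves the arm, as the interface text tells. Its arguments: {"type":"object","properties":{"increments":{"type":"array","items":{"type":"object","properties":{"tx":{"type":"number"},"ty":{"type":"number"},"tz":{"type":"number"},"wx":{"type":"number"},"wy":{"type":"number"},"wz":{"type":"number"}}}},"hand":{"type":"number"},"force":{"type":"number"}},"required":["increments"]}

```bash
mkdir -p pics; ls; python3 - <<'E'
from rig import *
import cv2,numpy as np
o=get_obs();print(o)
for n in ["scene","side","wrist"]:
    im,d=read_camera(n);cv2.imwrite(f"pics/{n}0.png",im);np.savez(f"{n}0.npz",im=im,d=d)
    print(n,get_calibration(n))
E
```

```text
pics
{'time_s': 0.0, 'qpos': array([ 1.11140359,  0.33285813, -0.06469057,  1.46091797,  0.02160164,
        1.3498848 , -0.08850087]), 'qd': array([-0.00030968,  0.00044943,  0.00099694,  0.00139313,  0.00051761,
        0.00036851,  0.00059326]), 'effort': array([-3.26283098e-04, -6.23262048e+01,  2.47181748e-02, -3.89906394e+01,
       -6.13046600e-02,  3.97156260e-02,  1.21008802e-04]), 'tool_pos': array([ 0.26434665, -0.56620982,  0.40397346]), 'eef_rot': array([-3.14022152e+00,  6.73513316e-05,  4.36803855e-01]), 'force': array([0.78340061, 0.64284725, 0.4692925 ]), 'moment': array([ 0.01156713,  0.01972816, -0.01865889]), 'width': 0.9985436250982443}
scene {'K': array([[519.47298115,   0.        , 324.40452983],
       [  0.        , 519.47298115, 235.33528322],
       [  0.        ,   0.        ,   1.        ]]), 'rvec': array([ 1.66266098,  2.05035904, -0.70036165]), 'tvec': array([ 0.10425027, -0.34546217,  1.59324079])}
side {'K': array([[548.93734515,   0.        , 331.19600442],
       [  0.        , 548.93734515, 236.62629921],
       [  0.        ,   0.        ,   1.        ]]), 'rvec': array([ 0.41135019, -2.83450572,  1.00332489]), 'tvec': array([0.52913386, 0.21173538, 0.99717592])}
wrist {'K': array([[392.5378794 ,   0.        , 320.75377789],
       [  0.        , 392.5378794 , 243.36796844],
       [  0.        ,   0.        ,   1.        ]]), 'mount': array([[ 4.57856397e-04, -9.53254894e-01, -3.02167002e-01,
         8.39046189e-02],
       [ 9.99999887e-01,  3.97577828e-04,  2.60992544e-04,
        -1.21735176e-03],
       [-1.28657519e-04, -3.02167088e-01,  9.53254968e-01,
         1.97749651e-02],
       [ 0.00000000e+00,  0.00000000e+00,  0.00000000e+00,
         1.00000000e+00]])}
```

View pics/scene0.png

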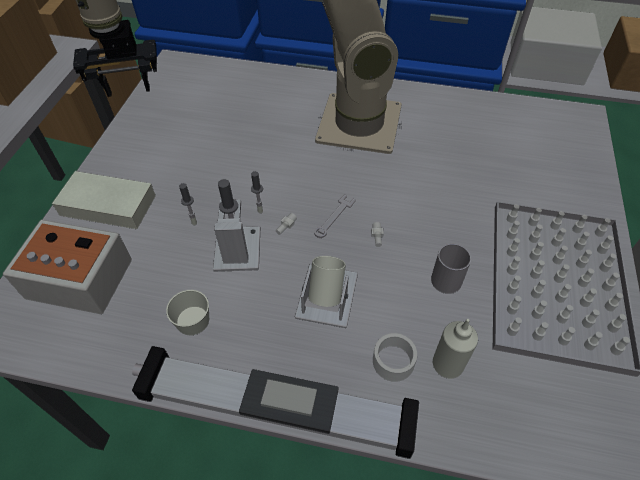

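View pics/side0.png

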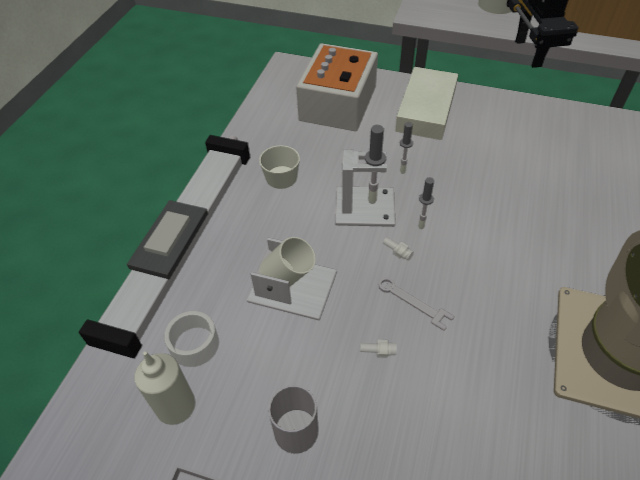

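View pics/wrist0.png

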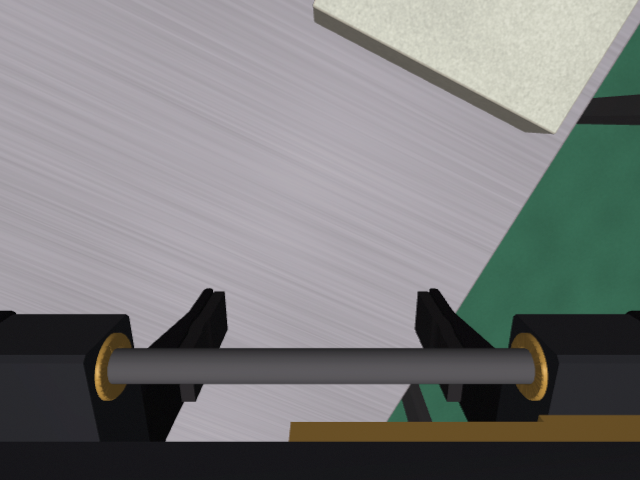

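The scene view shows a large brush in the rack at (226,195), with two smaller look-alikes at (186,195) and (257,183). The leaning pot is at (327,285), the low tub at (188,312), the tape at (395,357) and the steel jar at (450,268). By the description I take the large brush hanging on the prongs. Next I'll check it in a crop and measure.

```bash
cat > h.py <<'E'
import cv2,numpy as np
from rig import *
from scipy.spatial.transform import Rotation as R
def cam(n):
    c=get_calibration(n);return c["K"],R.from_rotvec(c["rvec"]).as_matrix(),c["tvec"]
def world(n,d):
    K,Rm,t=cam(n);v,u=np.mgrid[0:480,0:640]
    P=np.stack([(u-K[0,2])/K[0,0]*d,(v-K[1,2])/K[1,1]*d,d],-1)
    W=(P-t)@Rm; W[d<=0]=np.nan; return W
def ray(n,u,v,z):
    K,Rm,t=cam(n);o=-Rm.T@t;r=Rm.T@np.array([(u-K[0,2])/K[0,0],(v-K[1,2])/K[1,1],1]);return o+r*(z-o[2])/r[2]
def proj(n,p):
    K,Rm,t=cam(n);q=K@(Rm@np.asarray(p)+t);return q[:2]/q[2]
E
python3 - <<'E'
from h import *
s=np.load("scene0.npz");q=np.load("side0.npz")
a=cv2.resize(s['im'][160:330,160:360],None,fx=2,fy=2,interpolation=3)
b=cv2.resize(q['im'][110:320,240:450],None,fx=1.9,fy=1.9,interpolation=3)
c=np.zeros((400,800,3),np.uint8);c[:340,:400]=a;c[:399,400:799]=b
cv2.imwrite("pics/crop1.png",c)
for n,D in(("scene",s),("side",q)):
    W=world(n,D['d'])
    for nm,box in {"scene":{"brush":(195,170,255,275),"pot":(290,245,365,330),"jar":(425,235,475,300),"sm1":(175,175,200,230),"sm2":(245,165,268,215)},"side":{"brush":(330,115,405,230),"pot":(240,230,345,320),"jar":(262,380,325,460)}}[n].items():
        w=W[box[1]:box[3],box[0]:box[2]].reshape(-1,3)
        for lo,hi in((.09,.105),(.14,.15),(.215,.235)):
            m=w[(w[:,2]>lo)&(w[:,2]<hi)]
            if len(m): print(n,nm,lo,len(m),m.min(0).round(4),m.max(0).round(4),np.median(m,0).round(4))
        print(n,nm,"zmax",np.nanmax(w[:,2]))
E
```

```text
scene brush 0.09 136 [ 0.4059 -0.2312  0.0901] [ 0.5943 -0.1741  0.1048] [ 0.5837 -0.2012  0.0968]
scene brush 0.14 504 [ 0.3979 -0.2478  0.14  ] [ 0.5955 -0.1756  0.1499] [ 0.5633 -0.2053  0.1452]
scene brush 0.215 110 [ 0.5111 -0.2331  0.215 ] [ 0.5366 -0.2081  0.2287] [ 0.5265 -0.2199  0.2237]
scene brush zmax 0.2287179766234795
scene pot 0.09 358 [ 0.5736 -0.0065  0.09  ] [0.6623 0.0671 0.1049] [0.6427 0.0326 0.0961]
scene pot zmax 0.13236027188784466
scene jar 0.09 244 [0.4834 0.2643 0.09  ] [0.5617 0.3368 0.1042] [0.5252 0.3014 0.0967]
scene jar zmax 0.10416478285977092
scene sm1 0.09 71 [ 0.4665 -0.3631  0.09  ] [ 0.4951 -0.3362  0.1049] [ 0.4864 -0.3462  0.0933]
scene sm1 0.14 35 [ 0.4699 -0.3608  0.1402] [ 0.4894 -0.3405  0.1462] [ 0.482  -0.3513  0.1426]
scene sm1 zmax 0.14617209673989978
scene sm2 0.09 61 [ 0.3937 -0.2093  0.0901] [ 0.4221 -0.1807  0.1048] [ 0.4123 -0.1919  0.0928]
scene sm2 0.14 35 [ 0.3966 -0.2034  0.14  ] [ 0.4158 -0.1851  0.1456] [ 0.4075 -0.1955  0.1422]
scene sm2 zmax 0.14562718715797612
side brush 0.09 116 [ 0.4834 -0.359   0.0902] [ 0.5798 -0.1715  0.1049] [ 0.529  -0.2134  0.0957]
side brush 0.14 559 [ 0.4961 -0.249   0.14  ] [ 0.5946 -0.1736  0.15  ] [ 0.5607 -0.2007  0.1456]
side brush 0.215 134 [ 0.5115 -0.2329  0.215 ] [ 0.5353 -0.2052  0.2281] [ 0.5231 -0.2152  0.2242]
side brush zmax 0.228073385833961
side pot 0.09 413 [ 0.5743 -0.0038  0.09  ] [0.6631 0.07   0.1049] [0.6143 0.0397 0.0969]
side pot zmax 0.13366815070103596
side jar 0.09 494 [0.4856 0.2656 0.09  ] [0.56   0.3398 0.1038] [0.5217 0.3036 0.0992]
side jar zmax 0.1037886474053489
```

View pics/crop1.png

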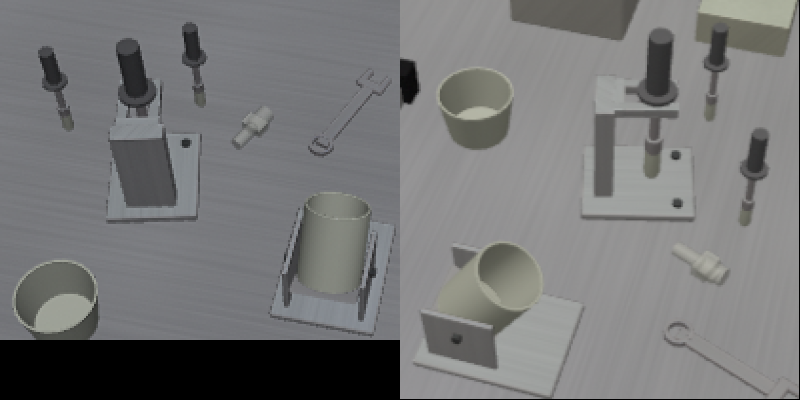

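```bash
python3 - <<'E'
from h import *
for n,box in(("scene",(290,240,365,332)),("side",(240,225,345,320))):
    D=np.load(n+"0.npz");im=D['im'];W=world(n,D['d'])
    sub=np.zeros((480,640),bool);sub[box[1]:box[3],box[0]:box[2]]=1
    base=sub&(W[...,2]>.006)&(W[...,2]<.014)
    p=W[base][:,:2]
    r=cv2.minAreaRect((p*1000).astype(np.float32));print(n,"base",len(p),r)
    hi=sub&(W[...,2]>.086)          # only the pot
    P=W[hi]
    # pot-frame test: plane fit of the rim: points with largest coordinate along assumed axis
    from scipy.optimize import least_squares
    def f(x):
        cx,cy,yaw=x; a=np.array([np.cos(yaw)*np.sin(np.radians(32)),np.sin(yaw)*np.sin(np.radians(32)),np.cos(np.radians(32))])
        v=P-np.array([cx,cy,.036]);h=v@a;rr=np.linalg.norm(v-h[:,None]*a,axis=1)
        return np.minimum(abs(rr-.037),abs(rr-.034))
    best=min((least_squares(f,[.66,.03,y0],loss="soft_l1",f_scale=.002) for y0 in (2.8,3.14,3.5)),key=lambda s:s.cost)
    print("cyl",len(P),best.x,np.degrees(best.x[2]),np.median(best.fun))
    # rim split by cheeks
    for nm,b,lo,hi2 in (("jar",{"scene":(425,235,475,300),"side":(262,380,325,460)}[n],.094,.105),("brush",{"scene":(195,170,255,275),"side":(330,115,405,230)}[n],.16,.23)):
        w=W[b[1]:b[3],b[0]:b[2]].reshape(-1,3);w=w[(w[:,2]>lo)&(w[:,2]<hi2)]
        R0={"jar":(.037,.034),"brush":(.013,)}[nm]
        if nm=="brush": w=w[w[:,2]<.218]
        g=lambda x:np.min([abs(np.hypot(w[:,0]-x[0],w[:,1]-x[1])-r) for r in R0],axis=0)
        s=least_squares(g,np.median(w,0)[:2],loss="soft_l1",f_scale=.001);print(nm,s.x,np.median(s.fun))
    # brush top via dark mask centroid
    mz=np.nan_to_num(W[...,2])
    t=np.argwhere((mz>.2225)&(mz<.23)); t=t[(t[:,1]>b[0])&(t[:,1]<b[2])&(t[:,0]>b[1])&(t[:,0]<b[3])]
    v,u=t.mean(0);print("top px",u,v,ray(n,u,v,.225))
    # tilt of handle: per height centre
    for z in(.16,.17,.18,.19,.2,.21): 
        k=w[abs(w[:,2]-z)<.006]
        if len(k): print(z,k.mean(0).round(4),end=' ')
    print()
E
```

```text
scene base 944 ((623.2496948242188, 30.43466567993164), (151.21005249023438, 119.72190856933594), 0.09090455621480942)
cyl 867 [0.65260597 0.03332873 3.21042088] 183.9435670230914 0.0007529211415017306
jar [0.5230522  0.30001131] 0.0007532647075078266
brush [ 0.52211045 -0.22175857] 0.0008170806553015487
top px 223.07462686567163 182.91044776119404 [ 0.52384684 -0.22125366  0.225     ]
0.16 [ 0.5312 -0.2172  0.163 ] 0.17 [ 0.5317 -0.2172  0.1698] 0.18 [ 0.5309 -0.2162  0.1802] 0.19 [ 0.5307 -0.2172  0.1903] 0.2 [ 0.5316 -0.2172  0.2003] 0.21 [ 0.5316 -0.2176  0.2101] 
side base 2033 ((641.3633422851562, -13.990707397460938), (185.22967529296875, 237.28225708007812), 9.56714916229248)
cyl 902 [0.65360925 0.03125297 3.13426526] 179.58017118729907 0.0006083891125878947
jar [0.52254891 0.30209126] 0.0005796137153799702
brush [ 0.52422906 -0.22142094] 0.0007774502249658722
top px 377.2 128.9157894736842 [ 0.52360487 -0.21832297  0.225     ]
0.16 [ 0.522  -0.2113  0.1629] 0.17 [ 0.5221 -0.2113  0.1705] 0.18 [ 0.5219 -0.2112  0.1798] 0.19 [ 0.5233 -0.2109  0.1904] 0.2 [ 0.5229 -0.2118  0.1996] 0.21 [ 0.5216 -0.2112  0.2103]
```

```bash
cat >> h.py <<'E'
def delta(p0,rpy0,p1,rpy1):
    A=R.from_euler('xyz',rpy0);B=R.from_euler('xyz',rpy1)
    print("t mm",(A.inv().apply(np.array(p1)-p0)*1000).round(1),"w deg",np.degrees((A.inv()*B).as_rotvec()).round(2))
def now(p1,rpy1):
    o=get_obs();print(o['time_s'],o['tool_pos'].round(4),o['eef_rot'].round(4),o['force'].round(2),o['width']);delta(o['tool_pos'],o['eef_rot'],p1,rpy1)
E
python3 - <<'E'
from h import *
now([.5235,-.2205,.434],[np.pi,0,0])
E
```

```text
0.15 [ 0.2644 -0.5662  0.4041] [-3.1405  0.      0.4368] [-0.1  -0.62  0.13] 0.9942807549244053
t mm [ 381.1 -203.7  -29.7] w deg [-6.000e-02  1.000e-02  2.503e+01]
```

Request:
carry_out --increments '[{"tz": -20}, {"tx": 15, "ty": -8, "tz": -40, "wz": 1}, {"tx": 50, "ty": -26, "tz": -45, "wz": 3}, {"tx": 90, "ty": -48, "tz": -45, "wz": 6}, {"tx": 130, "ty": -70, "tz": -45, "wz": 9}, {"tx": 170, "ty": -91, "tz": -45, "wz": 12}, {"tx": 210, "ty": -112, "tz": -45, "wz": 15}, {"tx": 250, "ty": -134, "tz": -45, "wz": 18}, {"tx": 290, "ty": -155, "tz": -45, "wz": 21}, {"tx": 320, "ty": -171, "tz": -45, "wz": 23}, {"tx": 335, "ty": -179, "tz": -45, "wz": 25}, {"tx": 340, "ty": -182, "tz": -45, "wz": 25}]' --hand 1

```text
validation failed for argument at $.in...
```

```bash
python3 - <<'E'
from h import *
now([.5235,-.2205,.434],[np.pi,0,0])
o=get_obs();im,d=read_camera("wrist");cv2.imwrite("pics/w1.png",im)
c=get_calibration("wrist");K=c["K"];M=c["mount"]
v,u=np.mgrid[0:480,0:640]
P=np.stack([(u-K[0,2])/K[0,0]*d,(v-K[1,2])/K[1,1]*d,d],-1)@M[:3,:3].T+M[:3,3]
W=R.from_euler('xyz',o['eef_rot']).apply(P.reshape(-1,3))+o['tool_pos']
k=(d.ravel()>0)&(abs(W[:,0]-.5235)<.04)&(abs(W[:,1]+.2205)<.04)
for lo,hi in((.215,.235),(.14,.16)):
    m=W[k&(W[:,2]>lo)&(W[:,2]<hi)]
    if len(m): print(lo,len(m),m.min(0).round(4),m.max(0).round(4),((m.min(0)+m.max(0))/2).round(4))
E
```

```text
0.15 [ 0.2644 -0.5662  0.4041] [-3.1405  0.      0.4368] [-0.1  -0.62  0.13] 0.9942807549244053
t mm [ 381.1 -203.7  -29.7] w deg [-6.000e-02  1.000e-02  2.503e+01]
```

View pics/w1.png

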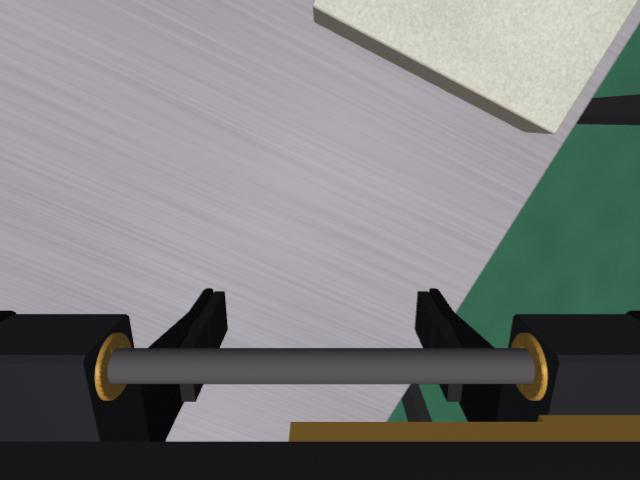

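The picture is unchanged because the move was refused. The rows probably need all six numbers, so I'll fill them in.

Request:
carry_out --increments '[{"tx": 0, "ty": 0, "tz": -20, "wx": 0, "wy": 0, "wz": 0}, {"tx": 15, "ty": -8, "tz": -40, "wx": 0, "wy": 0, "wz": 1}, {"tx": 50, "ty": -26, "tz": -45, "wx": 0, "wy": 0, "wz": 3}, {"tx": 90, "ty": -48, "tz": -45, "wx": 0, "wy": 0, "wz": 6}, {"tx": 130, "ty": -70, "tz": -45, "wx": 0, "wy": 0, "wz": 9}, {"tx": 170, "ty": -91, "tz": -45, "wx": 0, "wy": 0, "wz": 12}, {"tx": 210, "ty": -112, "tz": -45, "wx": 0, "wy": 0, "wz": 15}, {"tx": 250, "ty": -134, "tz": -45, "wx": 0, "wy": 0, "wz": 18}, {"tx": 290, "ty": -155, "tz": -45, "wx": 0, "wy": 0, "wz": 21}, {"tx": 320, "ty": -171, "tz": -45, "wx": 0, "wy": 0, "wz": 23}, {"tx": 335, "ty": -179, "tz": -45, "wx": 0, "wy": 0, "wz": 25}, {"tx": 340, "ty": -182, "tz": -45, "wx": 0, "wy": 0, "wz": 25}]' --hand 1 --force 30

```text
time_s: 1.4
tool_pos: [0.4966, -0.2554, 0.4496]
eef_rot: [-3.141, -0.0, 0.003]
force: [-0.8, -0.6, 0.0]
width: 0.999
```

```bash
cat > w.py <<'E'
from h import *
import sys
def wrist(name):
    o=get_obs();im,d=read_camera("wrist");cv2.imwrite(name,im)
    c=get_calibration("wrist");K=c["K"];M=c["mount"]
    v,u=np.mgrid[0:480,0:640]
    P=np.stack([(u-K[0,2])/K[0,0]*d,(v-K[1,2])/K[1,1]*d,d],-1)@M[:3,:3].T+M[:3,3]
    W=(R.from_euler('xyz',o['eef_rot']).apply(P.reshape(-1,3))+o['tool_pos']).reshape(480,640,3);W[d<=0]=np.nan
    return im,W
E
python3 - <<'E'
from w import *
now([.5235,-.2205,.434],[np.pi,0,0])
im,W=wrist("pics/w1.png");W=W.reshape(-1,3)
k=(abs(W[:,0]-.5235)<.04)&(abs(W[:,1]+.2205)<.04)
for lo,hi in((.215,.235),(.14,.16)):
    m=W[k&(W[:,2]>lo)&(W[:,2]<hi)]
    if len(m): print(lo,len(m),m.min(0).round(4),m.max(0).round(4),((m.min(0)+m.max(0))/2).round(4))
E
```

```text
1.4 [ 0.4966 -0.2554  0.4496] [-3.141e+00 -1.000e-04  3.400e-03] [-0.75 -0.61  0.02] 0.999455201405411
t mm [ 27.  -34.8  15.6] w deg [-0.03 -0.    0.2 ]
0.215 1799 [ 0.5102 -0.2348  0.2151] [ 0.5357 -0.2093  0.2278] [ 0.523  -0.222   0.2214]
0.14 3602 [ 0.503  -0.2483  0.14  ] [ 0.5633 -0.1806  0.1599] [ 0.5331 -0.2144  0.15  ]
```

View pics/w1.png

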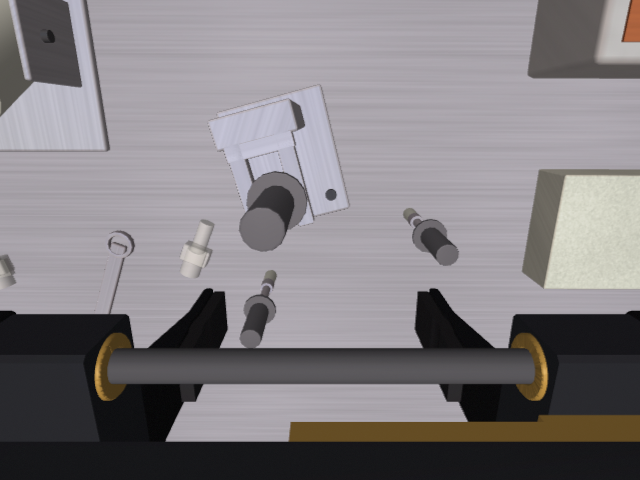

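The wrist view shows the big brush's top at (264,228), i.e. world (0.523, -0.2215). That agrees with the fixed cameras to about 1–2 mm. The small look-alikes are at (255,330) and (437,248). Moving over it and down.

Request:
carry_out --increments '[{"tx": 10, "ty": -12, "tz": 0, "wx": 0, "wy": 0, "wz": 0}, {"tx": 22, "ty": -28, "tz": 0, "wx": 0, "wy": 0, "wz": 0}, {"tx": 26, "ty": -34, "tz": 0, "wx": 0, "wy": 0, "wz": 0}, {"tx": 26, "ty": -34, "tz": 10, "wx": 0, "wy": 0, "wz": 0}, {"tx": 26, "ty": -34, "tz": 25, "wx": 0, "wy": 0, "wz": 0}, {"tx": 26, "ty": -34, "tz": 40, "wx": 0, "wy": 0, "wz": 0}, {"tx": 26, "ty": -34, "tz": 55, "wx": 0, "wy": 0, "wz": 0}, {"tx": 26, "ty": -34, "tz": 70, "wx": 0, "wy": 0, "wz": 0}, {"tx": 26, "ty": -34, "tz": 82, "wx": 0, "wy": 0, "wz": 0}, {"tx": 26, "ty": -34, "tz": 91, "wx": 0, "wy": 0, "wz": 0}, {"tx": 26, "ty": -34, "tz": 95, "wx": 0, "wy": 0, "wz": 0}, {"tx": 26, "ty": -34, "tz": 95, "wx": 0, "wy": 0, "wz": 0}]' --hand 1

```text
time_s: 2.65
tool_pos: [0.5215, -0.2235, 0.3544]
eef_rot: [-3.141, 0.0, 0.001]
force: [0.6, 1.0, -0.3]
width: 1.0
```

Request:
carry_out --increments '[{"tx": 0, "ty": 0, "tz": 0, "wx": 0, "wy": 0, "wz": 0}, {"tx": 0, "ty": 0, "tz": 0, "wx": 0, "wy": 0, "wz": 0}, {"tx": 0, "ty": 0, "tz": 0, "wx": 0, "wy": 0, "wz": 0}, {"tx": 0, "ty": 0, "tz": 0, "wx": 0, "wy": 0, "wz": 0}, {"tx": 0, "ty": 0, "tz": 0, "wx": 0, "wy": 0, "wz": 0}, {"tx": 0, "ty": 0, "tz": 0, "wx": 0, "wy": 0, "wz": 0}, {"tx": 0, "ty": 0, "tz": 0, "wx": 0, "wy": 0, "wz": 0}, {"tx": 0, "ty": 0, "tz": 0, "wx": 0, "wy": 0, "wz": 0}]' --hand 0 --force 35

```text
time_s: 3.45
tool_pos: [0.5215, -0.2236, 0.3548]
eef_rot: [3.142, -0.0, 0.0]
force: [0.0, -0.3, 0.4]
width: 0.354
```

Request:
carry_out --increments '[{"tx": 0, "ty": 0, "tz": 0, "wx": 0, "wy": 0, "wz": 0}, {"tx": 0, "ty": 0, "tz": 0, "wx": 0, "wy": 0, "wz": 0}, {"tx": 0, "ty": 0, "tz": 0, "wx": 0, "wy": 0, "wz": 0}, {"tx": 0, "ty": 0, "tz": 0, "wx": 0, "wy": 0, "wz": 0}, {"tx": 0, "ty": 0, "tz": 0, "wx": 0, "wy": 0, "wz": 0}]'

```text
time_s: 3.95
tool_pos: [0.5215, -0.2235, 0.3547]
eef_rot: [3.142, 0.0, 0.0]
force: [-0.8, 0.1, -0.5]
width: 0.29
```

Request:
carry_out --increments '[{"tx": 0, "ty": 0, "tz": -3, "wx": 0, "wy": 0, "wz": 0}, {"tx": 0, "ty": 0, "tz": -10, "wx": 0, "wy": 0, "wz": 0}, {"tx": 0, "ty": 0, "tz": -25, "wx": 0, "wy": 0, "wz": 0}, {"tx": 0, "ty": 0, "tz": -42, "wx": 0, "wy": 0, "wz": 0}, {"tx": 0, "ty": 0, "tz": -60, "wx": 0, "wy": 0, "wz": 0}, {"tx": 0, "ty": 0, "tz": -80, "wx": 0, "wy": 0, "wz": 0}, {"tx": 0, "ty": 0, "tz": -100, "wx": 0, "wy": 0, "wz": 0}, {"tx": 0, "ty": 0, "tz": -120, "wx": 0, "wy": 0, "wz": 0}, {"tx": 0, "ty": 0, "tz": -138, "wx": 0, "wy": 0, "wz": 0}, {"tx": 0, "ty": 0, "tz": -152, "wx": 0, "wy": 0, "wz": 0}, {"tx": 0, "ty": 0, "tz": -160, "wx": 0, "wy": 0, "wz": 0}, {"tx": 0, "ty": 0, "tz": -160, "wx": 0, "wy": 0, "wz": 0}]'

```text
time_s: 5.15
tool_pos: [0.5215, -0.2235, 0.516]
eef_rot: [3.141, -0.002, 0.001]
force: [0.3, 0.2, -1.1]
width: 0.291
```

```bash
python3 - <<'E'
from h import *
a=np.array([-np.sin(np.radians(32)),0,np.cos(np.radians(32))])
im,d=read_camera("side");cv2.imwrite("pics/side2.png",im);np.savez("side2.npz",im=im,d=d)
im2,d2=read_camera("scene");cv2.imwrite("pics/scene2.png",im2);np.savez("scene2.npz",im=im2,d=d2)
c=np.hstack([cv2.resize(im[0:300,200:500],(400,400)),cv2.resize(im2[20:320,130:430],(400,400))]);cv2.imwrite("pics/c2.png",c)
org=np.array([.653,.032,.036])
now(org+a*(.14+.334),[np.pi,-np.radians(32),0])   # tip pot-z 0.14
p=np.array(get_obs()['tool_pos'])
print("above",org+a*(.14+.334),"in",org+a*(.03+.334))
for n,D in(("side",d),("scene",d2)):
    W=world(n,D)
    k=(abs(W[...,0]-p[0])<.06)&(abs(W[...,1]-p[1])<.06)&(W[...,2]>.15)&(W[...,2]<.33)
    w=W[k];print(n,"low z",w[:,2].min(),len(w))
    for z in np.arange(.16,.33,.02):
        q=w[abs(w[:,2]-z)<.008]
        if len(q)>3: print(z.round(2),len(q),np.median(q,0).round(4),(q.max(0)-q.min(0)).round(3))
E
```

```text
5.25 [ 0.5214 -0.2236  0.5142] [-3.1414e+00  7.0000e-04  5.0000e-04] [-0.7  0.  -1.5] 0.28859647123578486
t mm [-119.4 -255.6   76.4] w deg [-2.000e-02  3.204e+01  2.000e-02]
above [0.40181827 0.032      0.4379748 ] in [0.46010939 0.032      0.34468951]
side low z 0.15092233932387888 687
0.18 16 [ 0.5224 -0.2148  0.1857] [0.019 0.01  0.006]
0.2 67 [ 0.5226 -0.2137  0.1996] [0.018 0.014 0.015]
0.22 63 [ 0.5222 -0.2132  0.2203] [0.02  0.011 0.016]
0.24 79 [ 0.5227 -0.2154  0.24  ] [0.019 0.021 0.015]
0.26 41 [ 0.5235 -0.2173  0.2601] [0.012 0.009 0.014]
0.28 45 [ 0.5242 -0.2167  0.2812] [0.011 0.008 0.015]
0.3 9 [ 0.5233 -0.2147  0.295 ] [0.029 0.016 0.015]
0.32 206 [ 0.5217 -0.2112  0.3141] [0.043 0.038 0.015]
scene low z 0.17781422731547125 516
0.18 14 [ 0.529 -0.217  0.183] [0.013 0.015 0.01 ]
0.2 47 [ 0.5294 -0.2175  0.1987] [0.017 0.018 0.015]
0.22 42 [ 0.5296 -0.2178  0.2202] [0.015 0.017 0.015]
0.24 60 [ 0.5277 -0.2186  0.2386] [0.019 0.019 0.016]
0.26 28 [ 0.5273 -0.2185  0.2617] [0.008 0.013 0.015]
0.28 33 [ 0.5264 -0.2189  0.28  ] [0.013 0.011 0.016]
0.3 20 [ 0.5379 -0.2124  0.3065] [0.023 0.036 0.003]
0.32 95 [ 0.5331 -0.2156  0.3166] [0.033 0.041 0.016]
```

View pics/c2.png

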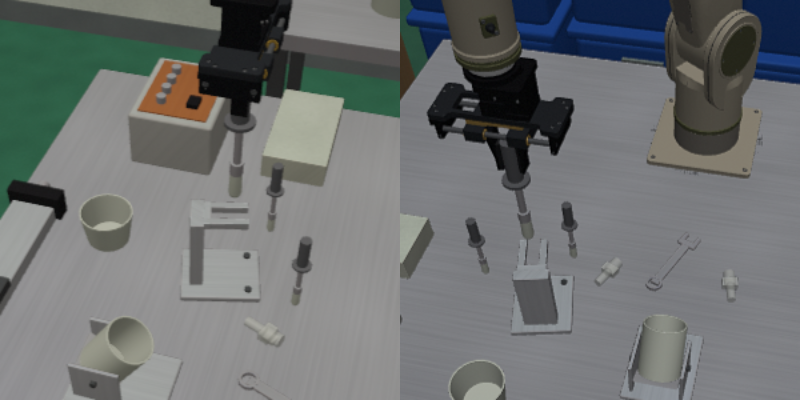

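The brush hangs straight in the hand with its tip at about z 0.18 (side crop px (235,190)). Rack, pot and bystanders are untouched. Now going to the pose in line with the pot, short of its mouth.

Request:
carry_out --increments '[{"tx": -3, "ty": -6, "tz": 0, "wx": 0, "wy": 1, "wz": 0}, {"tx": -12, "ty": -24, "tz": 0, "wx": 0, "wy": 3, "wz": 0}, {"tx": -24, "ty": -50, "tz": 4, "wx": 0, "wy": 6, "wz": 0}, {"tx": -37, "ty": -78, "tz": 10, "wx": 0, "wy": 9.5, "wz": 0}, {"tx": -50, "ty": -106, "tz": 18, "wx": 0, "wy": 13, "wz": 0}, {"tx": -63, "ty": -134, "tz": 28, "wx": 0, "wy": 16.5, "wz": 0}, {"tx": -76, "ty": -162, "tz": 38, "wx": 0, "wy": 20, "wz": 0}, {"tx": -89, "ty": -190, "tz": 48, "wx": 0, "wy": 23.5, "wz": 0}, {"tx": -101, "ty": -216, "tz": 58, "wx": 0, "wy": 27, "wz": 0}, {"tx": -111, "ty": -238, "tz": 67, "wx": 0, "wy": 30, "wz": 0}, {"tx": -117, "ty": -251, "tz": 74, "wx": 0, "wy": 32, "wz": 0}, {"tx": -119, "ty": -255, "tz": 76, "wx": 0, "wy": 32, "wz": 0}]'

```text
time_s: 6.45
tool_pos: [0.401, 0.0327, 0.4374]
eef_rot: [3.14, -0.558, 0.003]
force: [0.2, -0.9, -0.4]
width: 0.289
```

Request:
carry_out --increments '[{"tx": 0, "ty": 0, "tz": 0, "wx": 0, "wy": 0, "wz": 0}, {"tx": 0, "ty": 0, "tz": 0, "wx": 0, "wy": 0, "wz": 0}, {"tx": 0, "ty": 0, "tz": 0, "wx": 0, "wy": 0, "wz": 0}]'

```text
time_s: 6.75
tool_pos: [0.4028, 0.0307, 0.439]
eef_rot: [-3.141, -0.558, -0.001]
force: [-0.2, 0.3, -1.4]
width: 0.29
```

```bash
python3 - <<'E'
from h import *
a=np.array([-np.sin(np.radians(32)),0,np.cos(np.radians(32))])
im,d=read_camera("side");im2,d2=read_camera("scene");np.savez("s3.npz",a=im,b=d,c=im2,d=d2)
c=np.hstack([cv2.resize(im[120:360,180:420],(400,400)),cv2.resize(im2[100:340,220:460],(400,400))]);cv2.imwrite("pics/c3.png",c)
org=np.array([.653,.032,.036])
now(org+a*(.03+.334),[np.pi,-np.radians(32),0])
o=get_obs();Rt=R.from_euler('xyz',o['eef_rot']);tip=o['tool_pos']+Rt.apply([0,0,.334])
print("tip",tip,"px",proj("side",tip),proj("scene",tip),"mouth",proj("side",org+.09*a),proj("scene",org+.09*a))
E
```

```text
6.85 [0.4027 0.0308 0.4389] [-3.141e+00 -5.582e-01 -8.000e-04] [ 0.54  0.29 -1.25] 0.2931403311477196
t mm [ -1.2  -1.1 110.3] w deg [-0.01  0.02 -0.04]
tip [0.57962315 0.03090248 0.15556684] px [310.52673796 242.7581401 ] [331.30304413 241.31719037] mouth [297.93627261 254.81198401] [329.25263944 262.45540497]
```

View pics/c3.png

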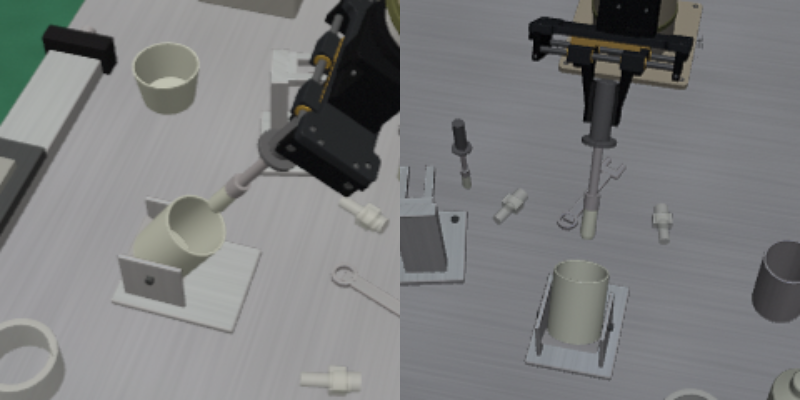

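The bristle end shows at about (217,205) in the left crop and (588,236) in the right, within 2 px of where I predicted it. The pot mouth also matches, and the brush is in line with the pot. Inserting 110 mm along the tool axis.

Request:
carry_out --increments '[{"tx": 0, "ty": 0, "tz": 4, "wx": 0, "wy": 0, "wz": 0}, {"tx": -1, "ty": -1, "tz": 12, "wx": 0, "wy": 0, "wz": 0}, {"tx": -1, "ty": -1, "tz": 23, "wx": 0, "wy": 0, "wz": 0}, {"tx": -1, "ty": -1, "tz": 35, "wx": 0, "wy": 0, "wz": 0}, {"tx": -1, "ty": -1, "tz": 47, "wx": 0, "wy": 0, "wz": 0}, {"tx": -1, "ty": -1, "tz": 59, "wx": 0, "wy": 0, "wz": 0}, {"tx": -1, "ty": -1, "tz": 71, "wx": 0, "wy": 0, "wz": 0}, {"tx": -1, "ty": -1, "tz": 83, "wx": 0, "wy": 0, "wz": 0}, {"tx": -1, "ty": -1, "tz": 94, "wx": 0, "wy": 0, "wz": 0}, {"tx": -1, "ty": -1, "tz": 103, "wx": 0, "wy": 0, "wz": 0}, {"tx": -1, "ty": -1, "tz": 108, "wx": 0, "wy": 0, "wz": 0}, {"tx": -1, "ty": -1, "tz": 110, "wx": 0, "wy": 0, "wz": 0}]'

```text
time_s: 8.05
tool_pos: [0.46, 0.0324, 0.3444]
eef_rot: [-3.141, -0.558, 0.0]
force: [0.1, 0.1, -0.5]
width: 0.292
```

Request:
carry_out --increments '[{"tx": 0, "ty": 0, "tz": 0, "wx": 0, "wy": 0, "wz": 0}, {"tx": 0, "ty": 0, "tz": 0, "wx": 0, "wy": 0, "wz": 0}, {"tx": 0, "ty": 0, "tz": 0, "wx": 0, "wy": 0, "wz": 0}, {"tx": 0, "ty": 0, "tz": 0, "wx": 0, "wy": 0, "wz": 0}, {"tx": 0, "ty": 0, "tz": 0, "wx": 0, "wy": 0, "wz": 0}, {"tx": 0, "ty": 0, "tz": 0, "wx": 0, "wy": 0, "wz": 0}, {"tx": 0, "ty": 0, "tz": 0, "wx": 0, "wy": 0, "wz": 0}, {"tx": 0, "ty": 0, "tz": 0, "wx": 0, "wy": 0, "wz": 0}, {"tx": 0, "ty": 0, "tz": 0, "wx": 0, "wy": 0, "wz": 0}, {"tx": 0, "ty": 0, "tz": 0, "wx": 0, "wy": 0, "wz": 0}, {"tx": 0, "ty": 0, "tz": 0, "wx": 0, "wy": 0, "wz": 0}]'

```text
time_s: 9.15
tool_pos: [0.4598, 0.0324, 0.345]
eef_rot: [3.142, -0.559, 0.001]
force: [0.3, 0.9, -1.2]
width: 0.291
```

```bash
python3 - <<'E'
from h import *
im,d=read_camera("side");im2,d2=read_camera("scene")
c=np.hstack([cv2.resize(im[120:360,180:420],(400,400)),cv2.resize(im2[100:340,220:460],(400,400))]);cv2.imwrite("pics/c4.png",c)
o=get_obs();Rt=R.from_euler('xyz',o['eef_rot']);tip=o['tool_pos']+Rt.apply([0,0,.334])
th=np.radians(32);B=R.from_euler('y',-th);print(o['time_s'],o['force'],"tip in pot",B.inv().apply(tip-[.653,.032,.036]))
E
```

```text
9.25 [ 0.62004128 -0.78633237 -1.24035446] tip in pot [-0.00012915  0.00044554  0.03034541]
```

View pics/c4.png

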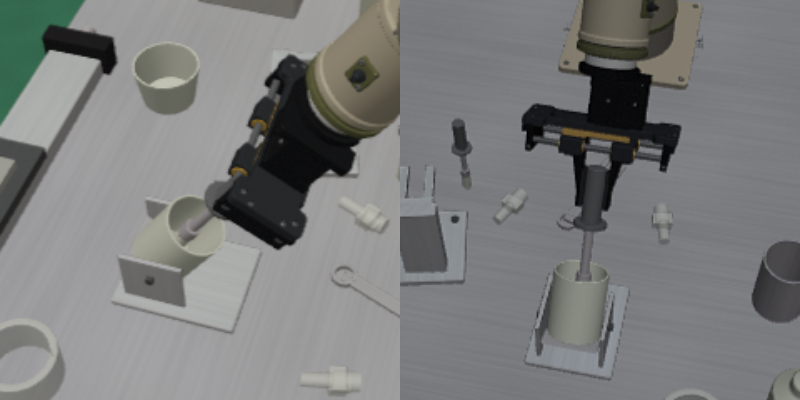

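The brush is in the pot and in line with it. The tip works out at pot-z 0.030, centred, no extra force, and it has been held for over a second. Withdrawing along the axis.

Request:
carry_out --increments '[{"tx": 0, "ty": 0, "tz": -4, "wx": 0, "wy": 0, "wz": 0}, {"tx": 0, "ty": 0, "tz": -14, "wx": 0, "wy": 0, "wz": 0}, {"tx": 0, "ty": 0, "tz": -27, "wx": 0, "wy": 0, "wz": 0}, {"tx": 0, "ty": 0, "tz": -41, "wx": 0, "wy": 0, "wz": 0}, {"tx": 0, "ty": 0, "tz": -55, "wx": 0, "wy": 0, "wz": 0}, {"tx": 0, "ty": 0, "tz": -69, "wx": 0, "wy": 0, "wz": 0}, {"tx": 0, "ty": 0, "tz": -83, "wx": 0, "wy": 0, "wz": 0}, {"tx": 0, "ty": 0, "tz": -97, "wx": 0, "wy": 0, "wz": 0}, {"tx": 0, "ty": 0, "tz": -110, "wx": 0, "wy": 0, "wz": 0}, {"tx": 0, "ty": 0, "tz": -120, "wx": 0, "wy": 0, "wz": 0}, {"tx": 0, "ty": 0, "tz": -128, "wx": 0, "wy": 0, "wz": 0}, {"tx": 0, "ty": 0, "tz": -130, "wx": 0, "wy": 0, "wz": 0}]'

```text
time_s: 10.45
tool_pos: [0.3906, 0.0325, 0.4561]
eef_rot: [3.141, -0.56, 0.001]
force: [0.0, 0.1, -0.7]
width: 0.292
```

```bash
python3 - <<'E'
from h import *
t=np.radians(22);b=np.array([-np.sin(t),0,np.cos(t)])
F=np.array([.542,.301,.0127])
now(F+b*(.15+.335),[np.pi,-t,0])
E
```

```text
10.45 [0.3906 0.0325 0.4561] [ 3.1413e+00 -5.6000e-01  9.0000e-04] [ 0.01  0.05 -0.71] 0.292283067095368
t mm [ -22.1 -268.5  -21.3] w deg [ -0.   -10.09   0.04]
```

Request:
carry_out --increments '[{"tx": -1, "ty": -8, "tz": -1, "wx": 0, "wy": 0, "wz": 0}, {"tx": -2, "ty": -28, "tz": -2, "wx": 0, "wy": -1, "wz": 0}, {"tx": -4, "ty": -55, "tz": -4, "wx": 0, "wy": -2, "wz": 0}, {"tx": -7, "ty": -84, "tz": -7, "wx": 0, "wy": -3, "wz": 0}, {"tx": -9, "ty": -113, "tz": -9, "wx": 0, "wy": -4, "wz": 0}, {"tx": -12, "ty": -142, "tz": -12, "wx": 0, "wy": -5, "wz": 0}, {"tx": -14, "ty": -171, "tz": -14, "wx": 0, "wy": -6, "wz": 0}, {"tx": -16, "ty": -200, "tz": -16, "wx": 0, "wy": -7, "wz": 0}, {"tx": -18, "ty": -228, "tz": -18, "wx": 0, "wy": -8, "wz": 0}, {"tx": -20, "ty": -252, "tz": -20, "wx": 0, "wy": -9, "wz": 0}, {"tx": -22, "ty": -265, "tz": -21, "wx": 0, "wy": -10, "wz": 0}, {"tx": -22, "ty": -268, "tz": -21, "wx": 0, "wy": -10, "wz": 0}]'

```text
time_s: 11.65
tool_pos: [0.3603, 0.3022, 0.461]
eef_rot: [-3.141, -0.383, 0.003]
force: [0.1, -0.9, -0.1]
width: 0.291
```

Request:
carry_out --increments '[{"tx": 0, "ty": 0, "tz": 0, "wx": 0, "wy": 0, "wz": 0}, {"tx": 0, "ty": 0, "tz": 0, "wx": 0, "wy": 0, "wz": 0}, {"tx": 0, "ty": 0, "tz": 0, "wx": 0, "wy": 0, "wz": 0}]'

```text
time_s: 11.95
tool_pos: [0.3612, 0.2996, 0.4611]
eef_rot: [3.141, -0.384, -0.001]
force: [0.9, 0.9, -1.0]
width: 0.291
```

```bash
python3 - <<'E'
from h import *
t=np.radians(22);b=np.array([-np.sin(t),0,np.cos(t)])
F=np.array([.542,.301,.0127])
now(F+b*(.335),[np.pi,-t,0])
im,d=read_camera("side");im2,d2=read_camera("scene")
c=np.hstack([cv2.resize(im[240:480,200:440],(400,400)),cv2.resize(im2[100:340,340:580],(400,400))]);cv2.imwrite("pics/c5.png",c)
o=get_obs();Rt=R.from_euler('xyz',o['eef_rot']);tip=o['tool_pos']+Rt.apply([0,0,.335])
m=[.5228,.301,.1]
f=lambda n,p:((proj(n,p)-({"side":(200,240),"scene":(340,100)}[n]))*400/240).round(1)
print(tip,"tip",f("side",tip),f("scene",tip),"mouth",f("side",m),f("scene",m))
E
```

```text
11.95 [0.3612 0.2996 0.4611] [ 3.1412e+00 -3.8410e-01 -5.0000e-04] [ 0.89  0.91 -0.98] 0.29148265910856946
t mm [ -0.3  -1.5 148.5] w deg [ 0.03 -0.   -0.03]
[0.48666077 0.29978992 0.15064153] tip [190.1 265.3] [198.7 216.4] mouth [154.  277.9] [190.5 260.6]
```

View pics/c5.png

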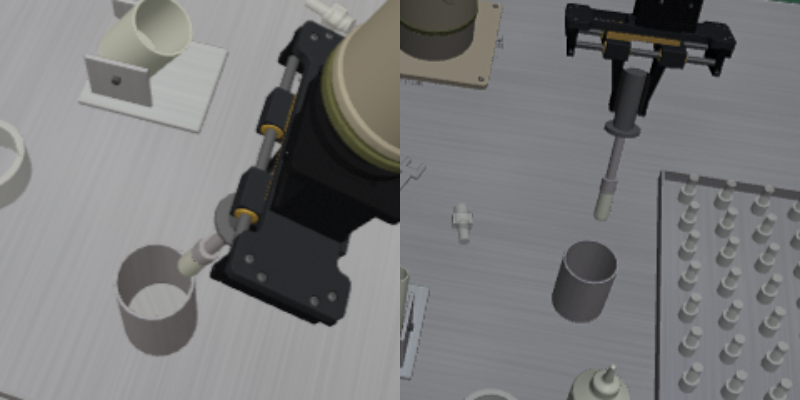

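Tip at (188,268) left and (602,217) right, jar mouth at about (156,281) and (588,262). Both are within about 3 px of prediction. Lowering in along the lean, stopping short of the floor.

Request:
carry_out --increments '[{"tx": 0, "ty": -1, "tz": 4, "wx": 0, "wy": 0, "wz": 0}, {"tx": 0, "ty": -1, "tz": 14, "wx": 0, "wy": 0, "wz": 0}, {"tx": 0, "ty": -1, "tz": 27, "wx": 0, "wy": 0, "wz": 0}, {"tx": 0, "ty": -1, "tz": 41, "wx": 0, "wy": 0, "wz": 0}, {"tx": 0, "ty": -1, "tz": 55, "wx": 0, "wy": 0, "wz": 0}, {"tx": 0, "ty": -1, "tz": 69, "wx": 0, "wy": 0, "wz": 0}, {"tx": 0, "ty": -1, "tz": 83, "wx": 0, "wy": 0, "wz": 0}, {"tx": 0, "ty": -1, "tz": 97, "wx": 0, "wy": 0, "wz": 0}, {"tx": 0, "ty": -1, "tz": 110, "wx": 0, "wy": 0, "wz": 0}, {"tx": 0, "ty": -1, "tz": 122, "wx": 0, "wy": 0, "wz": 0}, {"tx": 0, "ty": -1, "tz": 131, "wx": 0, "wy": 0, "wz": 0}, {"tx": 0, "ty": -1, "tz": 136, "wx": 0, "wy": 0, "wz": 0}]'

```text
time_s: 13.25
tool_pos: [0.4078, 0.3004, 0.344]
eef_rot: [3.141, -0.38, 0.001]
force: [0.9, -0.0, -1.6]
width: 0.287
```

Request:
carry_out --increments '[{"tx": 0, "ty": 0, "tz": 2, "wx": 0, "wy": 0, "wz": 0}, {"tx": 0, "ty": 0, "tz": 4, "wx": 0, "wy": 0, "wz": 0}, {"tx": 0, "ty": 0, "tz": 5, "wx": 0, "wy": 0, "wz": 0}, {"tx": 0, "ty": 0, "tz": 6, "wx": 0, "wy": 0, "wz": 0}, {"tx": 0, "ty": 0, "tz": 7, "wx": 0, "wy": 0, "wz": 0}, {"tx": 0, "ty": 0, "tz": 8, "wx": 0, "wy": 0, "wz": 0}, {"tx": 0, "ty": 0, "tz": 9, "wx": 0, "wy": 0, "wz": 0}, {"tx": 0, "ty": 0, "tz": 9, "wx": 0, "wy": 0, "wz": 0}, {"tx": 0, "ty": 0, "tz": 9, "wx": 0, "wy": 0, "wz": 0}]' --force 15

```text
time_s: 14.15
tool_pos: [0.4109, 0.3007, 0.3372]
eef_rot: [3.141, -0.381, 0.001]
force: [-0.7, -0.6, -1.0]
width: 0.298
```

```bash
python3 - <<'E'
from h import *
im,d=read_camera("side");im2,d2=read_camera("scene")
c=np.hstack([cv2.resize(im[240:480,200:440],(400,400)),cv2.resize(im2[100:340,340:580],(400,400))]);cv2.imwrite("pics/c6.png",c)
for i in range(3):
    o=get_obs();print(o['force'].round(2),o['width'])
    read_camera("side")
Rt=R.from_euler('xyz',o['eef_rot']);print("tip",o['tool_pos']+Rt.apply([0,0,.335]),o['eef_rot'])
E
```

```text
[-0.02 -0.27 -1.31] 0.2922226064701105
[ 0.04 -0.02 -1.02] 0.2899371156626604
[ 0.5  -0.   -0.57] 0.29477105301749007
tip [0.53556156 0.30065233 0.02622675] [ 3.14115393e+00 -3.81133649e-01  9.01906717e-04]
```

View pics/c6.png

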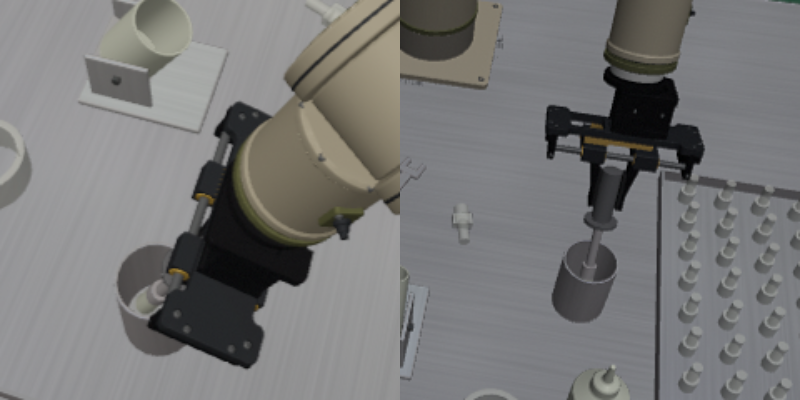

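```bash
python3 - <<'E'
from h import *
o=get_obs();print(o['time_s'],o['qpos'].round(3),o['qd'].round(3),o['tool_pos'])
E
```

```text
14.4 [-0.306  0.065 -0.517  1.959  0.397  0.898 -2.602] [ 0.001  0.     0.001 -0.     0.001 -0.     0.002] [0.4109594  0.30066708 0.33717075]
```

Joint 7 has reached its range limit (-2.60), which stopped the descent. I'll back off slightly and turn about the brush's own axis, in the direction that should free joint 7, with a small test first.

Request:
carry_out --increments '[{"tx": 0, "ty": 0, "tz": -10, "wx": 0, "wy": 0, "wz": -2}, {"tx": 0, "ty": 0, "tz": -12, "wx": 0, "wy": 0, "wz": -4}, {"tx": 0, "ty": 0, "tz": -12, "wx": 0, "wy": 0, "wz": -5}]' --force 25

```text
time_s: 14.7
tool_pos: [0.4065, 0.3008, 0.3487]
eef_rot: [3.106, -0.38, 0.096]
force: [-0.1, -0.0, -2.0]
width: 0.291
```

```bash
python3 - <<'E'
from h import *
o=get_obs();print(o['time_s'],o['qpos'].round(3),o['tool_pos'].round(4),o['eef_rot'].round(4),o['force'].round(2),o['width'])
E
```

```text
14.7 [-0.303  0.044 -0.523  1.952  0.379  0.919 -2.5  ] [0.4065 0.3008 0.3487] [ 3.106  -0.3801  0.0961] [-0.11 -0.05 -1.96] 0.2914460380715359
```

Right direction: q7 is now -2.50. Turning further about the brush axis.

Request:
carry_out --increments '[{"tx": 0, "ty": 0, "tz": 0, "wx": 0, "wy": 0, "wz": -3}, {"tx": 0, "ty": 0, "tz": 0, "wx": 0, "wy": 0, "wz": -7}, {"tx": 0, "ty": 0, "tz": 0, "wx": 0, "wy": 0, "wz": -11}, {"tx": 0, "ty": 0, "tz": 0, "wx": 0, "wy": 0, "wz": -15}, {"tx": 0, "ty": 0, "tz": 0, "wx": 0, "wy": 0, "wz": -18}, {"tx": 0, "ty": 0, "tz": 0, "wx": 0, "wy": 0, "wz": -20}, {"tx": 0, "ty": 0, "tz": 0, "wx": 0, "wy": 0, "wz": -20}, {"tx": 0, "ty": 0, "tz": 0, "wx": 0, "wy": 0, "wz": -20}]'

```text
time_s: 15.5
tool_pos: [0.4065, 0.3006, 0.3481]
eef_rot: [2.974, -0.344, 0.465]
force: [0.3, -0.1, -1.5]
width: 0.29
```

```bash
python3 - <<'E'
from h import *
o=get_obs();print(o['time_s'],o['qpos'].round(3),o['force'].round(2),o['width'])
t=np.radians(22);b=np.array([-np.sin(t),0,np.cos(t)])
Rt=R.from_euler('xyz',o['eef_rot']);z=-Rt.as_matrix()[:,2];print("b",z,"tip",o['tool_pos']-z*.335)
for F in ([.540,.301,.0127],[.534,.301,.0127]):
    T=np.array(F)+b*.335
    print("t mm",(Rt.inv().apply(T-o['tool_pos'])*1000).round(1))
E
```

```text
15.5 [-0.294  0.046 -0.531  1.952  0.38   0.919 -2.154] [ 0.27 -0.14 -1.49] 0.2903800029246439
b [-3.71726773e-01  3.05556805e-04  9.28342131e-01] tip [0.53104275 0.3005148  0.03712751]
t mm [-1.5 -1.1 26. ]
t mm [-6.5 -3.5 23.8]
```

Request:
carry_out --increments '[{"tx": 0, "ty": 0, "tz": 3, "wx": 0, "wy": 0, "wz": 0}, {"tx": 0, "ty": 0, "tz": 7, "wx": 0, "wy": 0, "wz": 0}, {"tx": 0, "ty": 0, "tz": 11, "wx": 0, "wy": 0, "wz": 0}, {"tx": 0, "ty": 0, "tz": 15, "wx": 0, "wy": 0, "wz": 0}, {"tx": -1, "ty": -1, "tz": 18, "wx": 0, "wy": 0, "wz": 0}, {"tx": -1, "ty": -1, "tz": 20, "wx": 0, "wy": 0, "wz": 0}, {"tx": -1, "ty": -1, "tz": 22, "wx": 0, "wy": 0, "wz": 0}, {"tx": -1, "ty": -1, "tz": 23, "wx": 0, "wy": 0, "wz": 0}, {"tx": -1, "ty": -1, "tz": 23, "wx": 0, "wy": 0, "wz": 0}, {"tx": -1, "ty": -1, "tz": 23, "wx": 0, "wy": 0, "wz": 0}]' --force 12

```text
time_s: 16.5
tool_pos: [0.4138, 0.3011, 0.3265]
eef_rot: [2.973, -0.344, 0.466]
force: [0.3, 0.6, -0.4]
width: 0.294
```

```bash
cat > st.py <<'E'
from h import *
im,d=read_camera("scene")
F=[]
for i in range(4):
    o=get_obs();F.append(o['force']);read_camera("scene")
print(o['time_s'],o['qpos'].round(3),"F",np.mean(F,0).round(2),o['width'])
Rt=R.from_euler('xyz',o['eef_rot']);z=-Rt.as_matrix()[:,2];print("b",z.round(3),"tip",(o['tool_pos']-z*.335).round(4))
E
python3 st.py
```

```text
16.7 [-0.298  0.084 -0.527  1.965  0.417  0.879 -2.183] F [ 0.1   0.22 -1.12] 0.29349134982472536
b [-0.372  0.     0.928] tip [0.5384 0.3011 0.0156]
```

Request:
carry_out --increments '[{"tx": 0, "ty": 0, "tz": 1, "wx": 0, "wy": 0, "wz": 0}, {"tx": 0, "ty": 0, "tz": 2, "wx": 0, "wy": 0, "wz": 0}, {"tx": 0, "ty": 0, "tz": 3, "wx": 0, "wy": 0, "wz": 0}, {"tx": 0, "ty": 0, "tz": 4, "wx": 0, "wy": 0, "wz": 0}, {"tx": 0, "ty": 0, "tz": 4, "wx": 0, "wy": 0, "wz": 0}, {"tx": 0, "ty": 0, "tz": 4, "wx": 0, "wy": 0, "wz": 0}]'

```text
time_s: 17.35
tool_pos: [0.4153, 0.3011, 0.3226]
eef_rot: [2.973, -0.343, 0.466]
force: [0.4, 0.3, -0.7]
width: 0.295
```

```bash
python3 st.py
```

```text
17.55 [-0.298  0.091 -0.526  1.967  0.423  0.872 -2.188] F [ 0.07 -0.04 -1.36] 0.2958360736833134
b [-0.372  0.     0.928] tip [0.5399 0.3011 0.0118]
```

Request:
carry_out --increments '[{"tx": 0, "ty": 0, "tz": 0.5, "wx": 0, "wy": 0, "wz": 0}, {"tx": 0, "ty": 0, "tz": 1, "wx": 0, "wy": 0, "wz": 0}, {"tx": 0, "ty": 0, "tz": 1, "wx": 0, "wy": 0, "wz": 0}]' --force 8

```text
time_s: 17.9
tool_pos: [0.4157, 0.3011, 0.3217]
eef_rot: [2.973, -0.343, 0.466]
force: [-0.4, 0.0, -0.1]
width: 0.293
```

```bash
python3 st.py
```

```text
18.1 [-0.298  0.093 -0.525  1.967  0.425  0.87  -2.189] F [ 0.11 -0.05 -0.83] 0.2956464090080471
b [-0.372  0.     0.928] tip [0.5402 0.3011 0.0108]
```

Request:
carry_out --increments '[{"tx": 0, "ty": 0, "tz": 0.5, "wx": 0, "wy": 0, "wz": 0}, {"tx": 0, "ty": 0, "tz": 1, "wx": 0, "wy": 0, "wz": 0}, {"tx": 0, "ty": 0, "tz": 1, "wx": 0, "wy": 0, "wz": 0}]'

```text
time_s: 18.45
tool_pos: [0.416, 0.3011, 0.3208]
eef_rot: [2.973, -0.343, 0.466]
force: [-0.0, 0.4, -1.3]
width: 0.296
```

```bash
python3 st.py
```

```text
18.65 [-0.298  0.095 -0.525  1.967  0.427  0.869 -2.19 ] F [ 0.84 -0.3  -1.05] 0.2952071221635891
b [-0.372  0.     0.928] tip [0.5406 0.3011 0.0099]
```

Request:
carry_out --increments '[{"tx": -1, "ty": -0.5, "tz": -0.5, "wx": 0, "wy": 0, "wz": 0}, {"tx": -2, "ty": -1, "tz": -1, "wx": 0, "wy": 0, "wz": 0}, {"tx": -3, "ty": -1.5, "tz": -1.5, "wx": 0, "wy": 0, "wz": 0}, {"tx": -4, "ty": -2, "tz": -2, "wx": 0, "wy": 0, "wz": 0}, {"tx": -4, "ty": -2, "tz": -1.5, "wx": 0, "wy": 0, "wz": 0}, {"tx": -4, "ty": -2, "tz": -1, "wx": 0, "wy": 0, "wz": 0}, {"tx": -4, "ty": -2, "tz": -1, "wx": 0, "wy": 0, "wz": 0}]'

```text
time_s: 19.4
tool_pos: [0.4115, 0.3012, 0.32]
eef_rot: [2.973, -0.343, 0.466]
force: [-0.2, 0.1, -1.3]
width: 0.299
```

```bash
python3 st.py; python3 - <<'E'
from h import *
im,d=read_camera("side");im2,d2=read_camera("scene")
c=np.hstack([cv2.resize(im[300:480,220:400],(400,400)),cv2.resize(im2[180:320,390:530],(400,400),interpolation=3)]);cv2.imwrite("pics/c7.png",c)
E
```

```text
19.6 [-0.301  0.088 -0.528  1.976  0.425  0.868 -2.196] F [ 0.11 -0.1  -1.05] 0.2930188449197844
b [-0.372  0.     0.928] tip [0.5361 0.3012 0.0091]
```

View pics/c7.png

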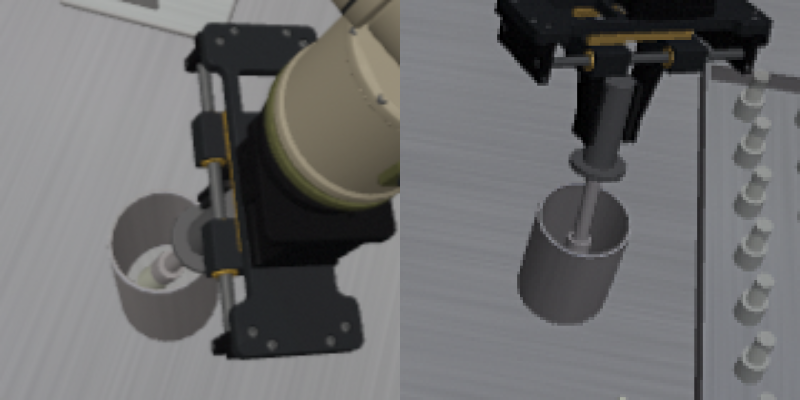

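The brush is inside the jar with no contact load yet (left crop px (160,265)). Continuing down in 1 mm steps.

Request:
carry_out --increments '[{"tx": 0, "ty": 0, "tz": 0.5, "wx": 0, "wy": 0, "wz": 0}, {"tx": 0, "ty": 0, "tz": 1, "wx": 0, "wy": 0, "wz": 0}, {"tx": 0, "ty": 0, "tz": 1, "wx": 0, "wy": 0, "wz": 0}]'

```text
time_s: 20.05
tool_pos: [0.4119, 0.3012, 0.3191]
eef_rot: [2.973, -0.343, 0.466]
force: [-0.0, -0.6, -1.3]
width: 0.296
```

```bash
python3 st.py
```

```text
20.25 [-0.301  0.09  -0.528  1.976  0.427  0.866 -2.197] F [-0.01  0.08 -0.92] 0.29701829219557346
b [-0.372  0.     0.928] tip [0.5365 0.3012 0.0082]
```

Request:
carry_out --increments '[{"tx": 0, "ty": 0, "tz": 0.5, "wx": 0, "wy": 0, "wz": 0}, {"tx": 0, "ty": 0, "tz": 1, "wx": 0, "wy": 0, "wz": 0}, {"tx": 0, "ty": 0, "tz": 1, "wx": 0, "wy": 0, "wz": 0}]'

```text
time_s: 20.6
tool_pos: [0.4123, 0.3015, 0.3186]
eef_rot: [2.973, -0.344, 0.467]
force: [-2.7, -0.7, 3.3]
width: 0.299
```

```bash
python3 st.py
```

```text
20.8 [-0.301  0.091 -0.527  1.976  0.429  0.864 -2.199] F [-2.55 -0.71  4.87] 0.29701150826718675
b [-0.372 -0.     0.928] tip [0.537  0.3015 0.0077]
```

The floor is reached at about 6 N. I'll ease back half a millimetre, then open a little at first.

Request:
carry_out --increments '[{"tx": 0, "ty": 0, "tz": -0.5, "wx": 0, "wy": 0, "wz": 0}, {"tx": 0, "ty": 0, "tz": -0.5, "wx": 0, "wy": 0, "wz": 0}]'

```text
time_s: 21.05
tool_pos: [0.4121, 0.3012, 0.3187]
eef_rot: [2.974, -0.344, 0.466]
force: [-2.1, -0.2, 1.8]
width: 0.299
```

Request:
carry_out --increments '[{"tx": 0, "ty": 0, "tz": 0, "wx": 0, "wy": 0, "wz": 0}, {"tx": 0, "ty": 0, "tz": 0, "wx": 0, "wy": 0, "wz": 0}, {"tx": 0, "ty": 0, "tz": 0, "wx": 0, "wy": 0, "wz": 0}, {"tx": 0, "ty": 0, "tz": 0, "wx": 0, "wy": 0, "wz": 0}, {"tx": 0, "ty": 0, "tz": 0, "wx": 0, "wy": 0, "wz": 0}]' --hand 0.4

```text
time_s: 21.55
tool_pos: [0.4121, 0.3012, 0.3186]
eef_rot: [2.973, -0.343, 0.466]
force: [-0.5, -0.5, 0.8]
width: 0.395
```

Request:
carry_out --increments '[{"tx": 0, "ty": 0, "tz": 0, "wx": 0, "wy": 0, "wz": 0}, {"tx": 0, "ty": 0, "tz": 0, "wx": 0, "wy": 0, "wz": 0}, {"tx": 0, "ty": 0, "tz": 0, "wx": 0, "wy": 0, "wz": 0}, {"tx": 0, "ty": 0, "tz": 0, "wx": 0, "wy": 0, "wz": 0}, {"tx": 0, "ty": 0, "tz": 0, "wx": 0, "wy": 0, "wz": 0}, {"tx": 0, "ty": 0, "tz": 0, "wx": 0, "wy": 0, "wz": 0}, {"tx": 0, "ty": 0, "tz": 0, "wx": 0, "wy": 0, "wz": 0}, {"tx": 0, "ty": 0, "tz": 0, "wx": 0, "wy": 0, "wz": 0}, {"tx": 0, "ty": 0, "tz": 0, "wx": 0, "wy": 0, "wz": 0}, {"tx": 0, "ty": 0, "tz": 0, "wx": 0, "wy": 0, "wz": 0}]' --hand 1

```text
time_s: 22.55
tool_pos: [0.4121, 0.3013, 0.3187]
eef_rot: [2.973, -0.343, 0.466]
force: [0.1, -0.4, -0.1]
width: 0.998
```

```bash
python3 st.py; python3 - <<'E'
from h import *
im,d=read_camera("side");im2,d2=read_camera("scene")
c=np.hstack([cv2.resize(im[300:480,220:400],(400,400)),cv2.resize(im2[180:320,390:530],(400,400),interpolation=3)]);cv2.imwrite("pics/c8.png",c)
import w; i,W=w.wrist("pics/w8.png")
E
```

```text
22.75 [-0.301  0.091 -0.528  1.976  0.428  0.865 -2.198] F [-0.05 -0.27  0.37] 0.9976199309169769
b [-0.372  0.     0.928] tip [0.5366 0.3012 0.0078]
```

View pics/c8.png

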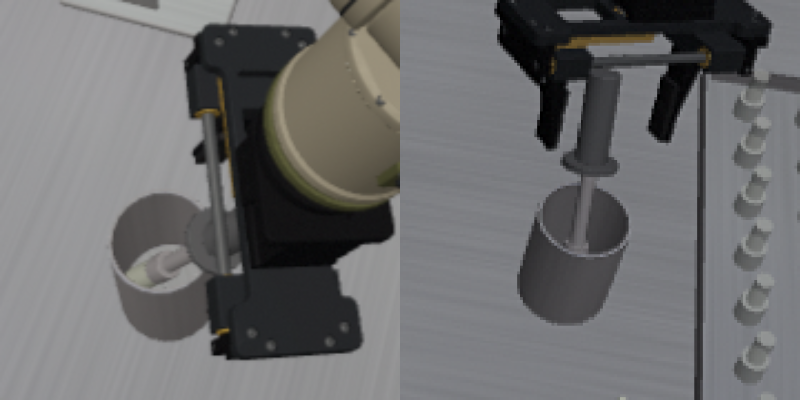

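View pics/w8.png

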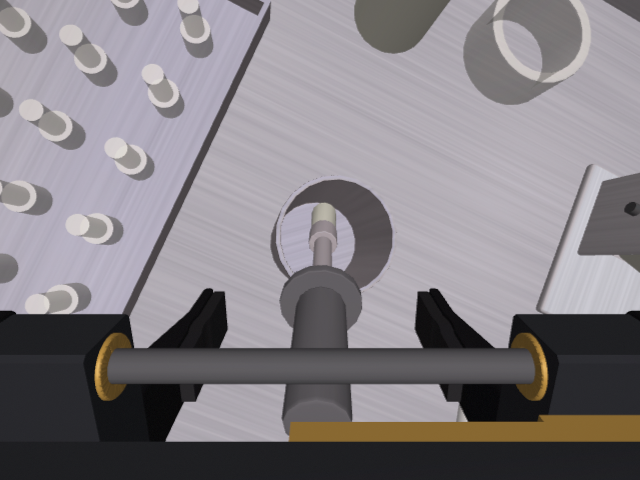

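The brush has been released and leans gently on the jar rim (handle between the fully open fingers, collar at (320,297) in the wrist view, tip on the jar floor at (322,213)). Withdrawing along the tool axis.

Request:
carry_out --increments '[{"tx": 0, "ty": 0, "tz": -3, "wx": 0, "wy": 0, "wz": 0}, {"tx": 0, "ty": 0, "tz": -9, "wx": 0, "wy": 0, "wz": 0}, {"tx": 0, "ty": 0, "tz": -18, "wx": 0, "wy": 0, "wz": 0}, {"tx": 0, "ty": 0, "tz": -28, "wx": 0, "wy": 0, "wz": 0}, {"tx": 0, "ty": 0, "tz": -38, "wx": 0, "wy": 0, "wz": 0}, {"tx": 0, "ty": 0, "tz": -50, "wx": 0, "wy": 0, "wz": 0}, {"tx": 0, "ty": 0, "tz": -62, "wx": 0, "wy": 0, "wz": 0}, {"tx": 0, "ty": 0, "tz": -76, "wx": 0, "wy": 0, "wz": 0}, {"tx": 0, "ty": 0, "tz": -90, "wx": 0, "wy": 0, "wz": 0}, {"tx": 0, "ty": 0, "tz": -102, "wx": 0, "wy": 0, "wz": 0}, {"tx": 0, "ty": 0, "tz": -110, "wx": 0, "wy": 0, "wz": 0}, {"tx": 0, "ty": 0, "tz": -110, "wx": 0, "wy": 0, "wz": 0}]'

```text
time_s: 24.15
tool_pos: [0.3709, 0.3016, 0.4221]
eef_rot: [2.974, -0.345, 0.467]
force: [0.4, 0.4, 0.2]
width: 1.002
```

```bash
python3 - <<'E'
from w import *
o=get_obs();print(o['time_s'],o['force'].round(2),o['qpos'].round(3))
im,d=read_camera("side");im2,d2=read_camera("scene")
c=np.hstack([cv2.resize(im,(400,300)),cv2.resize(im2,(400,300))]);
c2=np.hstack([cv2.resize(im[300:480,220:400],(400,300)),cv2.resize(im2[180:320,390:530],(400,300),interpolation=3)])
cv2.imwrite("pics/c9.png",np.vstack([c,c2]))
i,W=wrist("pics/w9.png")
k=(np.hypot(W[...,0]-.5228,W[...,1]-.301)<.033)&(W[...,2]<.09)
# handle axis: points above rim
h=W[(W[...,2]>.12)&(W[...,2]<.24)&(abs(W[...,0]-.45)<.09)&(abs(W[...,1]-.3)<.06)]
print("handle",len(h),h.mean(0).round(3),h.max(0).round(3),h.min(0).round(3))
E
```

```text
24.15 [0.35 0.44 0.19] [-0.301 -0.084 -0.542  1.905  0.275  1.065 -2.085]
handle 3769 [0.467 0.299 0.16 ] [0.502 0.321 0.193] [0.433 0.277 0.12 ]
```

View pics/c9.png

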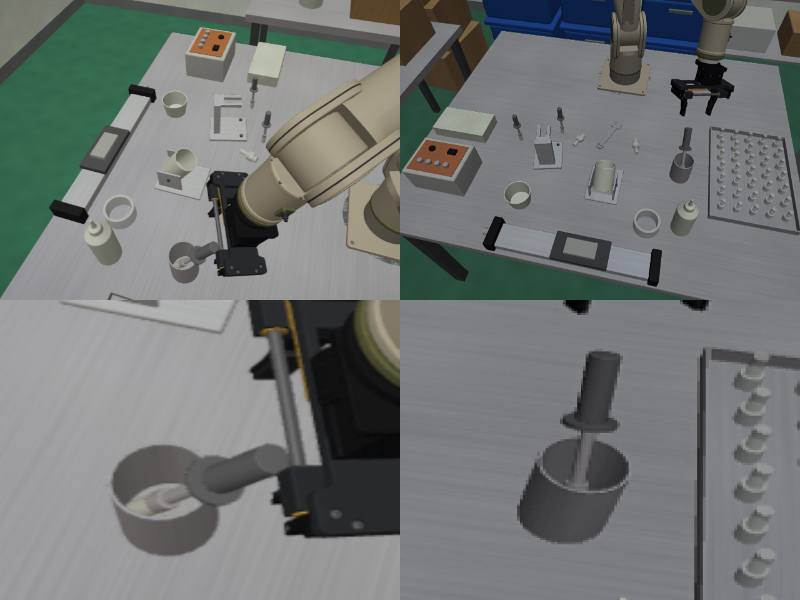

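View pics/w9.png

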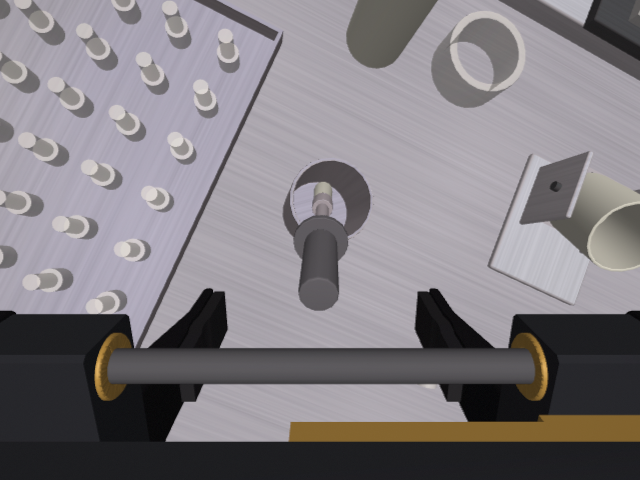

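The brush stands in the jar, leaning about 25–30° on the rim. The tip is on the floor inside, and the gripper is well clear. All bystanders look unmoved. Handing in.

```bash
python3 - <<'E'
from h import *
s=np.load("scene0.npz")['im'];im,_=read_camera("scene")
for n,b in {"tub":(165,288,212,336),"tape":(370,333,420,382),"bottle":(432,315,480,380),"fitA":(272,208,300,238),"fitB":(368,218,388,248),"wrench":(312,190,360,240)}.items():
    print(n,cv2.absdiff(s,im)[b[1]:b[3],b[0]:b[2]].mean().round(2))
print(finish_job())
E
```

```text
tub 5.22
tape 5.25
bottle 5.04
fitA 5.52
fitB 5.46
wrench 5.4
the job is handed in; nothing more can be done
None
```

The brush was dipped in the white pot and now stands bristles down in the steel jar, released, and the job is handed in. The handing-in call gives no verdict.

- **Dip:** I took the large brush from the rack and dipped it in line with the pot, tip about 60 mm below the rim and centred. I held it there for just over a second with no contact force visible.
- **Jar:** I lowered it leaning by about 22° until the floor gave about 6 N, eased back half a millimetre, opened the gripper and withdrew. It moved a few degrees further onto the rim when let go.
- **Problem on the way:** Joint 7 ran into its range limit during the first lowering; it read -2.602 against -2.6. I backed off, turned about the brush's own axis and lowered again. I can't tell whether that 0.002 rad reading counts as passing the range.
- **Last checks:** At about 24 s the pictures showed the brush leaning an estimated 25–30° with its tip inside the jar near the floor, and the gripper clear. The six bystander areas all differed from the first picture by the same small amount, as plain image noise would. I did not compute the final tip height directly. The floor showed about 2 mm lower than expected, within the calibration error.

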